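# Load the vial pack and snap the gate lever shut

### The job

Push the pack of vials along the cradle with the fingertips until it is fully home against the back stop, then flip the gate lever over so that it snaps down across the cradle's mouth behind the pack. Only push: do not pick up the pack, and leave all the bottles and jars standing around where they are.

Things in the scene. Friction and masses are not known exactly. Their poses are not given: they have to be found in the camera images.
- cradle: Fixed loading cradle. Origin on the table under the lane; +x points along the lane to the back stop, +y left, z up. Plate x -150..120 mm, y +-75, top z 8. Grey cheeks x 0..118, lane between them 82 mm wide (y +-41), tops z 42; flared lead-ins x -46..-18, top z 42; back stop face at x 110, top z 42. Lever pivot at x -8, y +60, z 36; fork catch for it at y -54, up to z 38.
- gate_lever (a joint): Over-centre gate lever, hinged left of the mouth on an axis along cradle x (rad). 0 = open, leaning 30 deg outward (+y), at rest; 0.52 = upright; 2.09 = shut, lying level across the lane in the fork. A spring holds it at either end, dead centre about 0.75: past it, it snaps shut by itself. About 1.5 N at the knob starts it, less farther on.
- gate_tip (a point): Centre of the black knob (18 mm thick) at the end of the gate lever, 122 mm from the pivot (lever 131 mm in all); the steel bar below it is 12 mm wide across the swing, 9 mm thick along the lane. Open, the knob is 61 mm outward of the pivot (cradle y +121) and 142 mm above the table.
- vial_mid (a point): Centre (half-way up) of the loose pack of ten vials in a paper band, 103 mm long (x) by 71 mm wide (y), 46 mm tall, about 0.2 kg. Its ends are narrow: one vial on the long centre line, with two more set back at either side. It stands on the cradle plate before the lead-ins, its long way along the lane, z 31 mm above the table.
- cradle_seat (a point): Point on the lane where the centre of the pack is when fully home (cradle x 58.5 mm, y 0, z 31 mm); axes as the cradle's.
- dropper: small amber dropper bottle with black rubber teat, 30 mm across, 92 mm tall, loose, stands right of the cradle; origin at the centre of its underside
- spray_bottle: slim nasal spray bottle with white pump top, 30 mm across, 118 mm tall, loose, stands right of the cradle's front half; origin at the centre of its underside
- brown_jar: brown stoppered reagent jar, 71 mm across, 127 mm tall, loose, stands left of the cradle's far end; origin at the centre of its underside
- clear_jar: clear stoppered reagent jar, 62 mm across, 113 mm tall, loose, stands well left of the cradle; origin at the centre of its underside
- amber_bottle: amber bottle with white screw cap, 66 mm across, 155 mm tall, loose, on the right of the table; origin at the centre of its underside
Things that resemble listed ones, but are neither listed nor needed, are in the scene too. Leave any purple or red look-alike of the part that bears vial_mid alone.

How it is judged:
By the outcome, as a careful person would: the job done as asked, in the order asked, and still so for the second after the job is handed in, with the robot touching nothing.
It also fails if it takes over 48 s, if anything falls off the work surface, if the arm or the gripper's body presses on something with over 40 N, if the wrist force passes 120 N, or if a joint passes its speed limit or range.

### The arm

A 6-joint arm with a two-finger parallel gripper is mounted at the origin on a cart in front of the work surface, level with it; the furniture and walls round the work are solid. World frame = base frame: x ahead of the robot, y to its left, z up, the work surface at z = 0. Lengths are in m, angles in degrees, forces in N, time in s.
With the tool pointing down it reaches from about 0.325 to 1 m from the base axis. Payload 5.1 kg.
Tool frame: the origin (TCP) lies on the centre line of the jaws, within the pads' length; the fingertips stand 19 mm ahead of it and the grasp point (between the pads) is the TCP; z points along the fingers, x is the direction in which the jaws open and shut, and the axes are right-handed (so a half turn about z gives the same grasp; the last joint's range is limited). The gripper opens to 85 mm and grips with 20 to 120 N. Pads are 22 mm wide; open, the fingers measure 114 mm over their backs; the gripper's body (76 mm by 85 mm) begins 54 mm behind the grasp point. The pads swing forward as they close: fully open they stand 13 mm farther back than shut.
Start: joints at [62.361, 7.093, 94.555, -0, 78.352, -4.733], TCP at [0.253, 0.599, 0.215] pointing down, gripper open.
Joint ranges: [-149.61, 149.61], [-58.7, 133.49], [1.44, 155.28], [-77.14, 257.14], [18.33, 153.61], [-166.67, 166.67]. Speed limits (degrees/s): [147.25, 147.25, 180, 180, 180, 180].

### API

Orientations are given as a 3x3 rotation matrix whose columns are the frame's x, y, z axes.
In Python, from workcell import env gives the robot as it stands. Calls block until the motion is done:
- env.move_ptp(position, orientation): joint-space move of the TCP to a pose.
- env.move_linear(position, rotation=None, max_speed=0.15): straight line of the TCP; rotation=None keeps the orientation; max_speed is the mean speed in m/s.
- env.goto_joints(angles): joint-space move.
- env.move_gripper(opening, f_grip=None): finger opening in m; f_grip is the grip in N (None keeps the last); returns when the fingers have stopped.
- env.hold(seconds).
- env.solve_ik(position, orientation): joint angles nearest the present ones, or None.
- env.observe(): the state.
- env.read_camera(name): name is "side" or "top" or "wrist"; returns the picture (480x640x3 uint8, red, green, blue); there is no depth.
- env.camera_params(name): a dict with "intrinsics" (3x3 intrinsics, pixels), "rvec" (rotation vector, rad) and "tvec" (3), from world to camera coordinates, as OpenCV has them; the wrist camera has in their place "mount" (4x4, takes a point from camera to tool coordinates, whose origin is the TCP and whose axes are the tool frame's). Camera axes: x right, y down, z forward; pixel columns grow to the right and rows downward; lengths in m; the calibration is good to about 2 mm. A picture is of the moment at which its call begins: read the wrist's pose just before it. camera_params takes no time and is no camera call.
A pose or a line that the arm cannot do raises env.Unreachable and nothing moves.
- env.sign_off(): hands the job in, once; it reports no verdict.
The state is a dict: "clock": time; "joints": joint angles; "joint_vel": joint speeds; "effort": joint torques, N m; "tool_pos": TCP position; "tool_rot": TCP orientation; "contact_force": force on the tool from outside, world axes, zero at the start; "ft_torque": the same for the moment, N m; "grip_width": finger opening in m.
Only numpy, scipy, OpenCV 4.12 (cv2) and the standard library are available. Lean on these libraries where they do the work, as an engineer would, in place of code of your own. Each camera call takes 0.05 s, during which the arm holds its last target.

## Working session

There is one attempt and no reset: what is moved stays moved. The work goes in short steps, each a Python script; the robot and the scene stay as the last script left them, time stands still between calls to the robot, and variables do not carry over. Pictures are saved under pics/ and viewed, and the job is handed in when it is done.

```bash
mkdir -p pics; ls; python3 - <<'E'
from workcell import env
import cv2
s=env.observe(); print(s['clock'],s['tool_pos'],s['grip_width'])
for n in ['side','top']:
    p=env.camera_params(n); print(n,p)
    cv2.imwrite(f'pics/{n}0.png',env.read_camera(n)[:,:,::-1])
print(env.camera_params('wrist'))
E
```

```text
pics
0.0 [0.25273297 0.59815455 0.21416637] 0.08528296500409045
side {'intrinsics': array([[449.12334579,   0.        , 322.09541383],
       [  0.        , 449.12334579, 247.18020857],
       [  0.        ,   0.        ,   1.        ]]), 'rvec': array([ 2.01053694,  0.03191617, -0.01746758]), 'tvec': array([-0.52813425,  0.07210462,  1.06264671])}
top {'intrinsics': array([[505.80631836,   0.        , 320.10582922],
       [  0.        , 505.80631836, 250.71679896],
       [  0.        ,   0.        ,   1.        ]]), 'rvec': array([ 2.13319121, -2.16206834,  0.13763619]), 'tvec': array([0.01137535, 0.54747515, 1.44504729])}
{'intrinsics': array([[391.85648449,   0.        , 322.27848498],
       [  0.        , 391.85648449, 244.97758272],
       [  0.        ,   0.        ,   1.        ]]), 'mount': array([[ 9.99999552e-01,  2.98074776e-04, -8.98484136e-04,
        -2.22045991e-04],
       [-4.83695817e-05,  9.63981551e-01,  2.65969109e-01,
        -6.84092661e-02],
       [ 9.45400813e-04, -2.65968946e-01,  9.63981134e-01,
        -1.58861424e-01],
       [ 0.00000000e+00,  0.00000000e+00,  0.00000000e+00,
         1.00000000e+00]])}
```

View pics/top0.png

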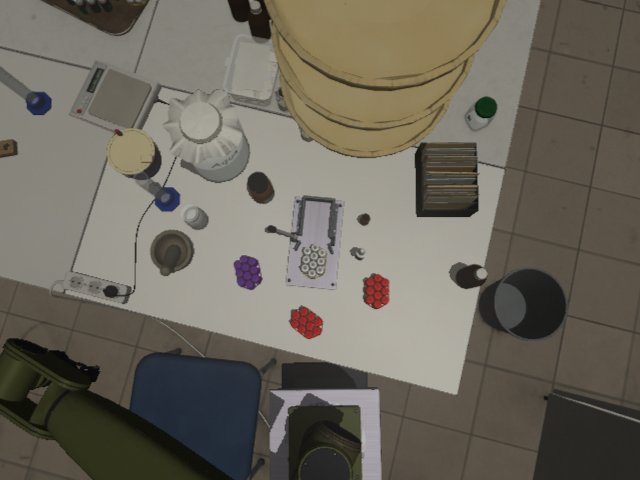

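View pics/side0.png

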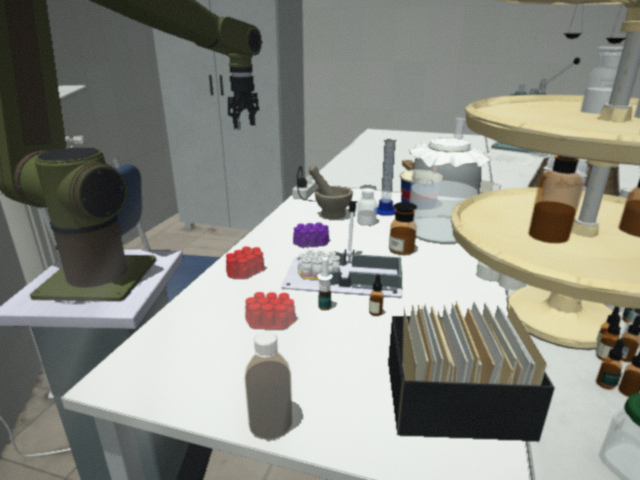

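Top view: the cradle plate spans about (287..344, 195..290), with the white pack at (313,261) and the lever knob at (270,230). I'll zoom in to measure.

```bash
cat > h.py <<'E'
import numpy as np, cv2
from workcell import env
def cam(n):
    p=env.camera_params(n); R=cv2.Rodrigues(np.array(p['rvec']))[0]; return np.array(p['intrinsics']),R,np.array(p['tvec']).ravel()
def ray(n,uv):
    K,R,t=cam(n); d=R.T@np.linalg.inv(K)@np.array([uv[0],uv[1],1.]); return -R.T@t,d
def onz(n,uv,z):
    o,d=ray(n,uv); return o+d*(z-o[2])/d[2]
def proj(n,P):
    K,R,t=cam(n); q=K@(R@np.array(P)+t); return q[:2]/q[2]
E
python3 - <<'E'
from h import *
im=cv2.imread('pics/top0.png')
c=im[180:310,230:400]; cv2.imwrite('pics/topz.png',cv2.resize(c,None,fx=4.6,fy=4.6,interpolation=cv2.INTER_CUBIC))
for uv in [(293,195),(345,200),(335,290),(286,287)]: print(uv,onz('top',uv,.008))
print(onz('top',(313,261),.054),onz('top',(270,230),.142))
hsv=cv2.cvtColor(im,cv2.COLOR_BGR2HSV)
for p in [(300,280),(340,280),(300,200),(270,290),(360,200),(313,261)]: print(p,im[p[1],p[0]],hsv[p[1],p[0]])
E
```

```text
(293, 195) [0.72340964 0.08429351 0.008     ]
(345, 200) [ 0.70552916 -0.07318223  0.008     ]
(335, 290) [ 0.43373279 -0.03831625  0.008     ]
(286, 287) [0.44454291 0.10660283 0.008     ]
[0.51559075 0.02481571 0.054     ] [0.59246602 0.13980134 0.142     ]
(300, 280) [160 156 159] [143   6 160]
(340, 280) [160 170 173] [ 23  19 173]
(300, 200) [96 95 96] [150   3  96]
(270, 290) [158 166 169] [ 22  17 169]
(360, 200) [151 160 163] [ 23  19 163]
(313, 261) [142 147 149] [ 21  12 149]
```

View pics/topz.png

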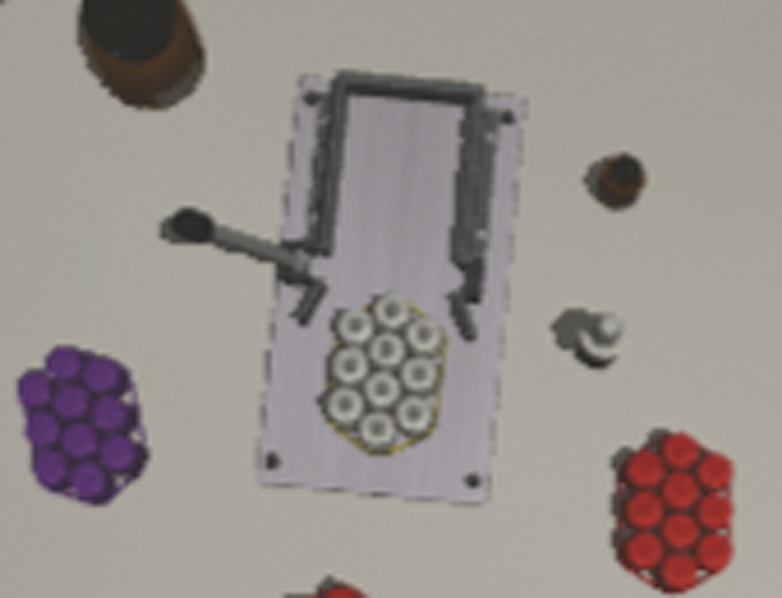

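```bash
cat >> h.py <<'E'
def fit(A,B): # cradle xy -> world xy
    A=np.array(A,float);B=np.array(B,float);a=A-A.mean(0);b=B-B.mean(0)
    th=np.arctan2((a[:,0]*b[:,1]-a[:,1]*b[:,0]).sum(),(a*b).sum())
    R=np.array([[np.cos(th),-np.sin(th)],[np.sin(th),np.cos(th)]]); t=B.mean(0)-R@A.mean(0)
    return th,R,t,B-(A@R.T+t)
COR=[[.12,.075],[.12,-.075],[-.15,-.075],[-.15,.075]]
E
python3 - <<'E'
from h import *
f=lambda x,y:((x+.5)/4.6-.5+230,(y+.5)/4.6-.5+180)
B=[onz('top',f(*p),.008)[:2] for p in [(302,74),(527,96),(486,503),(259,484)]]
th,R,t,r=fit(COR,B); print(np.degrees(th),t,r*1000)
loc=lambda P:R.T@(P[:2]-t)*1000
print('pack',loc(onz('top',f(384,373),.054)),'front/rear vial',loc(onz('top',f(391,310),.054)),loc(onz('top',f(377,430),.054)))
print('knob',loc(onz('top',f(190,225),.15)),loc(onz('top',f(190,225),.142)))
for z in (.2,.3,.4): print('shelf',z,onz('top',(370,155),z))
for s in (1,-1):
    X=np.r_[-s*R[:,1],0]; Z=np.array([0,0,-1.]); M=np.c_[X,np.cross(Z,X),Z]
    print(s,env.solve_ik(np.r_[t+R@[-.03,0.0],.25],M))
E
```

```text
-6.372171077418047 [0.59316157 0.01695657] [[ 0.39912522 -0.73367703]
 [-0.01162185  0.24568913]
 [ 1.03974245  1.79267913]
 [-1.42724582 -1.30469122]]
pack [-77.0587545   -0.96023796] front/rear vial [-36.85108296  -1.3532288 ] [-113.22522933   -0.191664  ]
knob [-11.3580467  118.97787066] [ -9.99751954 119.97482045]
shelf 0.2 [ 0.78162431 -0.13372889  0.2       ]
shelf 0.3 [ 0.74835371 -0.1239369   0.3       ]
shelf 0.4 [ 0.71508311 -0.1141449   0.4       ]
1 [-3.39382157e+00 -4.93887396e+00  1.03435443e+02 -2.54444375e-14
  8.15034307e+01  9.29783495e+01]
-1 [-3.39382157e+00 -4.93887396e+00  1.03435443e+02 -2.54444375e-14
  8.15034307e+01 -8.70216505e+01]
```

The fit residuals are at most 2 mm. The pack is at cradle x = -77, about centred, and the knob matches its given position. Next I'll refine with the wrist camera.

```bash
cat >> h.py <<'E'
def ori(th):
    X=np.array([-np.sin(th),np.cos(th),0]); Z=np.array([0,0,-1.]); return np.c_[X,np.cross(Z,X),Z]
def wonz(st,uv,z):
    p=env.camera_params('wrist'); K=np.array(p['intrinsics']); M=np.array(p['mount'])
    T=np.eye(4);T[:3,:3]=st['tool_rot'];T[:3,3]=st['tool_pos'];W=T@M
    d=W[:3,:3]@np.linalg.inv(K)@np.array([uv[0],uv[1],1.]);o=W[:3,3]; return o+d*(z-o[2])/d[2]
E
python3 - <<'E'
from h import *
import pickle
th=np.radians(-6.37);R=np.array([[np.cos(th),-np.sin(th)],[np.sin(th),np.cos(th)]]);t=np.array([.5932,.0170])
env.move_ptp(np.r_[t+R@[-.05,0],.26],ori(th)); 
env.move_gripper(.034,20)
st=env.observe();im=env.read_camera('wrist');cv2.imwrite('pics/w1.png',im[:,:,::-1])
pickle.dump(st,open('st1.pkl','wb'));print(st['clock'],st['tool_pos'],st['grip_width'],st['contact_force'])
E
```

```text
2.9583 [0.54350232 0.02260553 0.25996824] 0.033864063142520384 [ 0.85408379 -0.04655908  0.33057954]
```

View pics/w1.png

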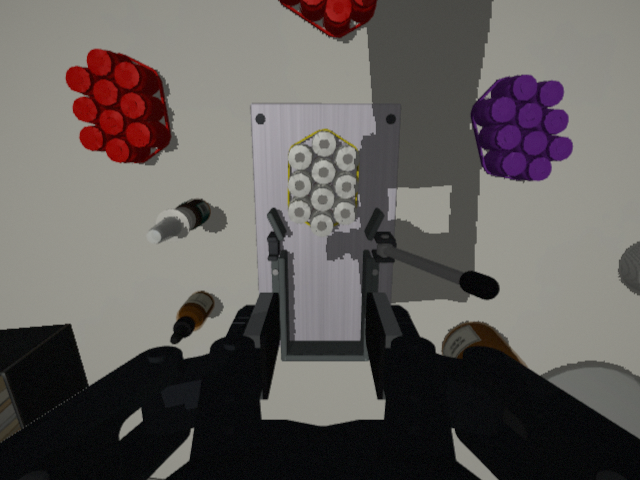

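```bash
python3 - <<'E'
from h import *
import pickle
im=cv2.imread('pics/w1.png');cv2.imwrite('pics/w1z.png',cv2.resize(im[90:370,230:420],None,fx=2.1,fy=2.1,interpolation=cv2.INTER_CUBIC))
st=pickle.load(open('st1.pkl','rb'))
th=np.radians(-6.37);R=np.array([[np.cos(th),-np.sin(th)],[np.sin(th),np.cos(th)]]);t=np.array([.5932,.0170])
loc=lambda P:np.round(R.T@(P[:2]-t)*1000,1)
for n,uv,z in [('cornR',(251,104),.008),('cornL',(400,104),.008),('rear vial',(324,142),.054),('front vial',(321,222),.054),('knob',(479,284),.142),('bsR',(282,360),.042),('bsL',(367,360),.042)]: print(n,loc(wonz(st,uv,z)))
for n,uv,z in [('vL1',(346,159),.054),('vL3',(343,211),.054),('vR1',(300,157),.054),('vR3',(299,211),.054)]: print(n,loc(wonz(st,uv,z)))
E
```

```text
cornR [-149.9  -70.7]
cornL [-149.9   76.7]
rear vial [-114.1    1.4]
front vial [-40.5  -1.4]
knob [-11.7 118. ]
bsR [114.9 -43.8]
bsL [114.9  48.4]
vL1 [-99.1  21.5]
vL3 [-51.1  19.4]
vR1 [-100.9  -20.4]
vR3 [-51.1 -22.1]
```

View pics/w1z.png

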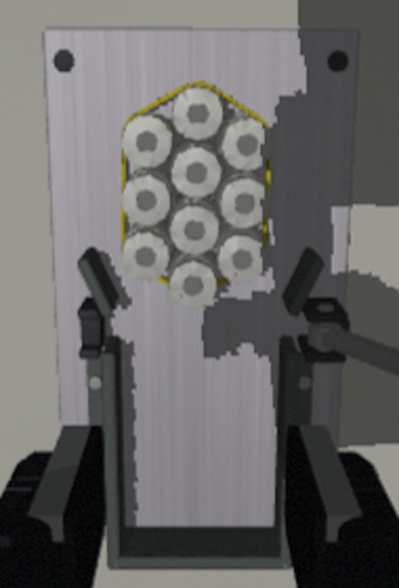

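The pack is square to within about 2°. The wrist view puts the lane centre about 2.5 mm further left than the top view, so I'll use +2 mm. Plan: straddle the end vial with the fingers 34 mm apart and push on the two set-back vials.

```bash
cat >> h.py <<'E'
TH=np.radians(-6.37);RC=np.array([[np.cos(TH),-np.sin(TH)],[np.sin(TH),np.cos(TH)]]);TC=np.array([.5932,.0170])+RC@[0,.002]
def W(x,y,z): return np.r_[TC+RC@[x/1000,y/1000],z/1000]
def F(): # force in cradle axes
    s=env.observe();f=np.array(s['contact_force']); return np.r_[RC.T@f[:2],f[2]],np.r_[RC.T@(np.array(s['tool_pos'])[:2]-TC)*1000,s['tool_pos'][2]*1000],s['clock']
E
python3 - <<'E'
from h import *
env.move_ptp(W(-158,0,120),ori(TH)); f0=F()
env.move_linear(W(-158,0,46)); print(f0,F())
env.move_linear(W(-135,0,46),max_speed=.06)
print(F())
for n in ('side','wrist'): cv2.imwrite(f'pics/{n}2.png',env.read_camera(n)[:,:,::-1])
a=cv2.imread('pics/side2.png')[200:330,220:440];cv2.imwrite('pics/side2z.png',cv2.resize(a,None,fx=3.5,fy=3.5,interpolation=cv2.INTER_CUBIC))
E
```

```text
(array([0.35874658, 0.51079941, 0.18022057]), array([-1.56435565e+02,  6.26774112e-02,  1.21631376e+02]), 3.75) (array([0.20178468, 0.12568518, 1.15344707]), array([-1.56458370e+02,  4.99361592e-02,  4.73063832e+01]), 4.3917)
(array([ 0.88803902,  0.53135493, -0.02144968]), array([-1.34780905e+02, -1.07950181e-02,  4.60147170e+01]), 4.925)
```

View pics/side2z.png

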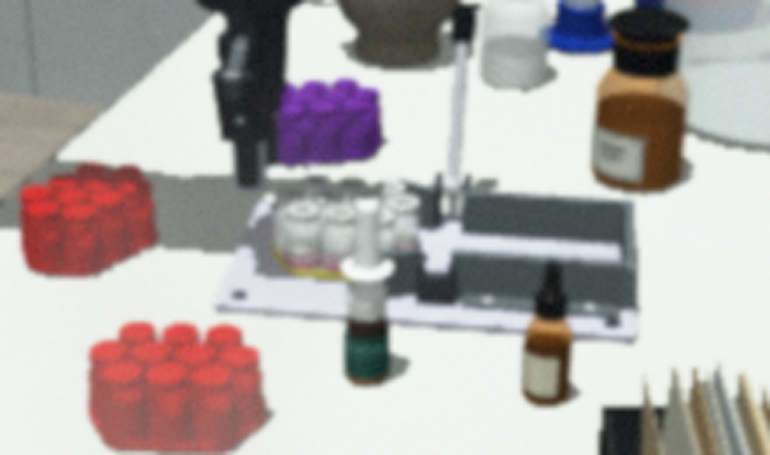

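View pics/wrist2.png

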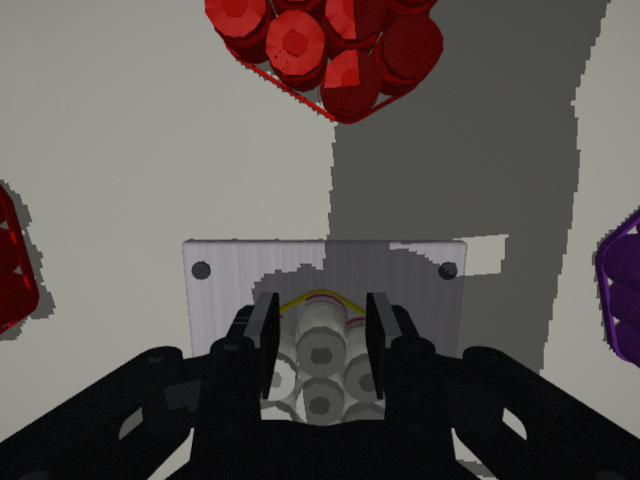

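```bash
python3 - <<'E'
from h import *
for z in (10,20,30,40,50): print(z,proj('side',W(-135,-24,z)))
print('rear vial base/top',proj('side',W(-113,0,8)),proj('side',W(-113,0,54)))
E
```

```text
10 [291.69771222 275.05400619]
20 [291.58297687 271.30083644]
30 [291.46730791 267.51712698]
40 [291.35069391 263.70250354]
50 [291.23312322 259.85658569]
rear vial base/top [302.76538674 271.64634485] [302.44518636 254.38765862]
```

```bash
python3 - <<'E'
from h import *
a=cv2.imread('pics/side2.png')
k=8;x0,y0=260,210
z=cv2.resize(a[y0:y0+75,x0:x0+100],None,fx=k,fy=k,interpolation=cv2.INTER_CUBIC)
for P,c in [(W(-150,-75,8),(0,0,255)),(W(-150,75,8),(0,0,255)),(W(-135,-24,27),(0,255,0)),(W(-135,24,27),(255,0,0)),(W(-135,0,46),(0,255,255)),(W(-113,0,54),(255,0,255))]:
    u=proj('side',P); cv2.circle(z,tuple(int(v) for v in ((u-[x0,y0])*k)),5,c,-1)
cv2.imwrite('pics/s2zz.png',z)
E
```

```text
(no output)
```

View pics/s2zz.png

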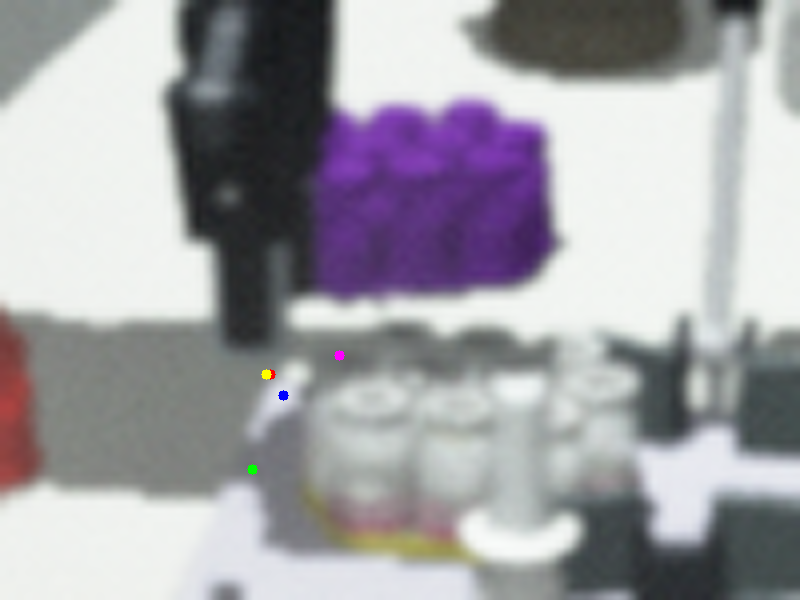

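```bash
python3 - <<'E'
from h import *
P=np.array([.2527,.5982,.2142])
for dz in (-.02,0,.02,.04): print(dz,proj('side',P+[0,0,dz]))
for n,p in [('nearR',(-150,-75,8)),('farR',(120,-75,8)),('knob',(-8,121,142)),('bsR',(114,-41,42)),('vR1',(-100,-22,54)),('vR3',(-51,-24,54))]: print(n,proj('side',W(*p)))
a=cv2.imread('pics/side0.png')
cv2.imwrite('pics/s0z.png',np.hstack([cv2.resize(a[80:140,200:280],None,fx=5,fy=5,interpolation=cv2.INTER_CUBIC)]))
b=a[190:300,275:410];cv2.imwrite('pics/s0y.png',cv2.resize(b,None,fx=5,fy=5,interpolation=cv2.INTER_CUBIC))
E
```

```text
-0.02 [245.88674242 142.03448328]
0 [245.46739033 136.04196777]
0.02 [245.04326649 129.98126415]
0.04 [244.61428897 123.8512019 ]
nearR [280.62462526 286.16047207]
farR [401.90488754 295.2007026 ]
knob [352.37711819 203.92926972]
bsR [400.07807818 273.86995449]
vR1 [306.28032556 258.91297347]
vR3 [327.26924355 260.7014236 ]
```

View pics/s0z.png

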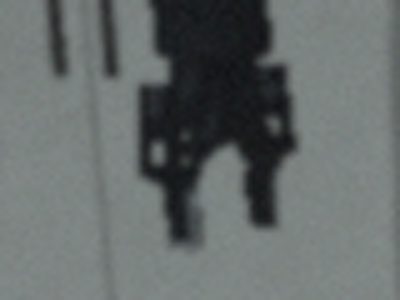

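View pics/s0y.png

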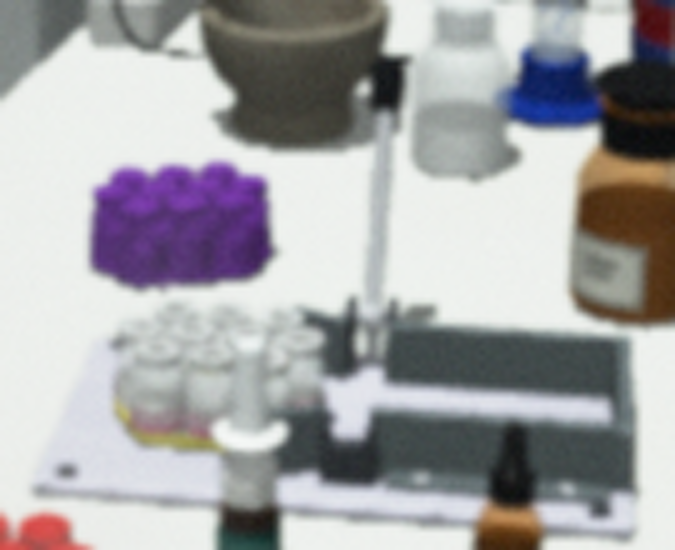

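The side view (tip at about (291,253)) and the wrist view both put the fingertips higher than the stated geometry, by roughly 35–45 mm. The cradle itself projects correctly to within 2–3 px. I'll settle the tip height by probing the bare plate gently.

```bash
python3 - <<'E'
from h import *
env.move_linear(W(-147,0,46),max_speed=.1)
env.hold(.1)
f0,p,c=F();print(f0,p,c)
z=46
while z>-16:
    z-=2; env.move_linear(W(-147,0,z),max_speed=.04)
    f,p,c=F()
    if np.abs(f-f0).max()>3: break
print(z,f,p,c)
cv2.imwrite('pics/side3.png',env.read_camera('side')[190:310,220:420,::-1].repeat(4,0).repeat(4,1))
E
```

```text
[-0.72216322  0.62634806  0.3460799 ] [-1.46872501e+02  1.24196504e-02  4.60918004e+01] 5.3917
-10 [-4.93280788  0.31887661  9.46251875] [-1.46686390e+02  3.07544568e-02 -8.75931146e+00] 12.3917
```

View pics/side3.png

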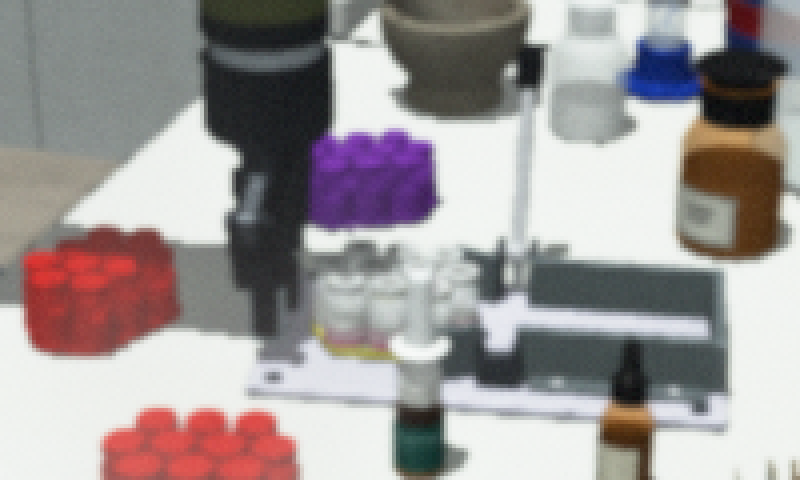

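Plate contact came at TCP z = -8.8, so at this opening the tips are about 17 mm behind the TCP. Both cameras agree with that. I'll push with TCP z = 9, which puts the tips at about 26 mm.

```bash
python3 - <<'E'
from h import *
env.move_linear(W(-147,0,9),max_speed=.1)
env.move_linear(W(-132,0,9),max_speed=.05);env.hold(.1);print(F())
for x in (-122,-112,-100,-90,-80):
    env.move_linear(W(x,0,9),max_speed=.05);f,p,c=F();print(x,f.round(1),p.round(1),c)
    if np.linalg.norm(f)>15: break
for n in ('side','top'): cv2.imwrite(f'pics/{n}4.png',env.read_camera(n)[:,:,::-1])
a=cv2.imread('pics/side4.png')[190:310,220:420];b=cv2.imread('pics/top4.png')[180:300,230:400]
cv2.imwrite('pics/c4.png',np.hstack([cv2.resize(a,None,fx=2.15,fy=2.15*1.5),cv2.resize(b,(365,387),interpolation=cv2.INTER_CUBIC)][:2]) if False else cv2.resize(a,None,fx=4,fy=4,interpolation=cv2.INTER_CUBIC))
E
```

```text
(array([-0.13421633,  0.03435088, -1.40135521]), array([-1.32221518e+02, -1.45681229e-02,  8.70401189e+00]), 13.3333)
-122 [-0.2  0.4  1.4] [-121.5   -0.     9.1] 13.6833
-112 [ 0.1  0.4 -0.1] [-111.5    0.     9.1] 14.0333
-100 [-0.1 -0.2  0.1] [-99.5  -0.    9.1] 14.425
-90 [0.1 0.4 0.6] [-89.5   0.    9.1] 14.775
-80 [-0.1 -0.5  0.6] [-79.4   0.    9.2] 15.125
```

View pics/c4.png

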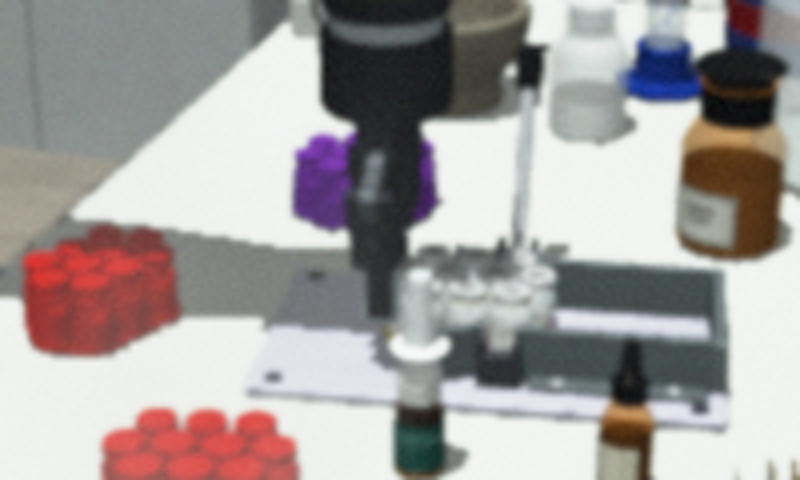

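The pack moves freely with the fingers and is entering the lead-ins. I'll carry on pushing while watching the force.

```bash
python3 - <<'E'
from h import *
for x in (-65,-50,-35,-20,-10,-3,1,4,6,8,10,12,14,16):
    env.move_linear(W(x,0,9),max_speed=.05);f,p,c=F();print(x,f.round(1),p.round(1),c)
    if f[0]<-9 or np.linalg.norm(f)>20: break
for n in ('side','wrist','top'): cv2.imwrite(f'pics/{n}5.png',env.read_camera(n)[:,:,::-1])
a=cv2.imread('pics/top5.png')[180:310,230:400]
cv2.imwrite('pics/c5.png',cv2.resize(a,None,fx=4.6,fy=4.6,interpolation=cv2.INTER_CUBIC))
E
```

```text
-65 [ 0.3  0.8 -0.1] [-64.5  -0.    9.1] 15.675
-50 [-0.  -0.   0.3] [-49.5  -0.    9.1] 16.125
-35 [-0.3  0.3  0.2] [-34.5  -0.    9.1] 16.575
-20 [0.1 0.4 0.3] [-19.5  -0.    9.1] 17.025
-10 [ 0.2  0.5 -1.1] [-9.5 -0.   9.1] 17.375
-3 [-0.5 -1.2  0. ] [-2.5  0.   9.1] 17.6667
1 [-0.4  0.7  0.3] [ 1.3 -0.   9.1] 17.9167
4 [ 0.7 -0.4 -0.4] [4.3 0.  9. ] 18.1667
6 [0.  0.4 1.3] [ 6.2 -0.   9. ] 18.4167
8 [ 0.3 -0.2 -0.1] [ 8.3 -0.   9.1] 18.6667
10 [-4.7  0.1  2.7] [ 9.4 -0.   8.9] 18.9167
12 [-11.5  -0.9   9. ] [9.3 0.  8.7] 19.1667
```

View pics/wrist5.png

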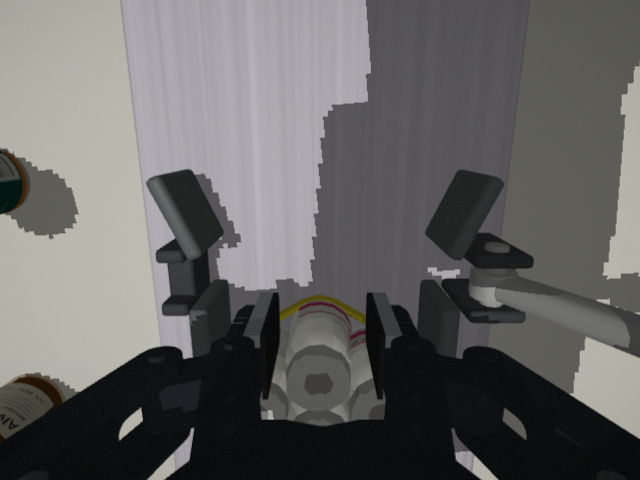

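View pics/c5.png

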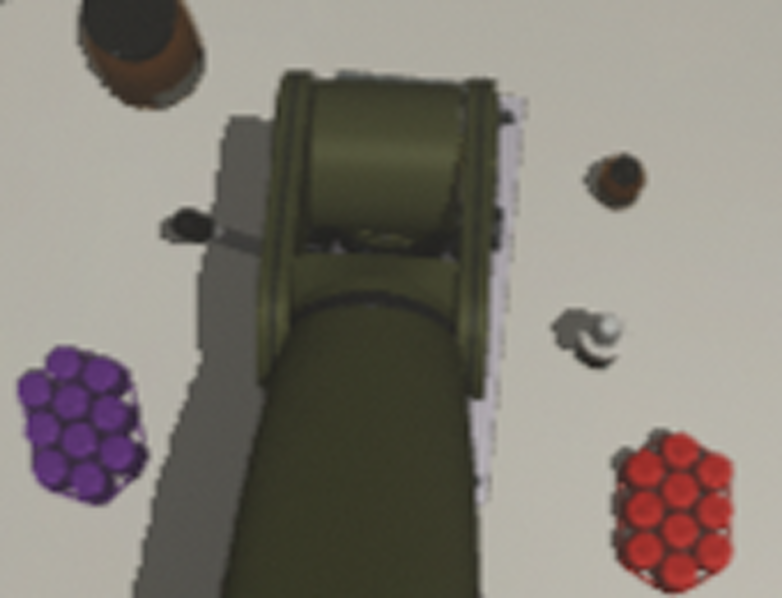

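The pack hit the stop at TCP x = 9.3 against a predicted 9, with an 11 N reaction. I'll back off, rise, check the result, and go round to the lever.

```bash
python3 - <<'E'
from h import *
import pickle
env.move_linear(W(-12,0,9),max_speed=.08)
print(F())
env.move_linear(W(-12,0,150),max_speed=.3)
env.move_ptp(W(-50,0,250),ori(TH)); env.hold(.2)
st=env.observe();cv2.imwrite('pics/w6.png',env.read_camera('wrist')[:,:,::-1]);pickle.dump(st,open('st6.pkl','wb'))
print(F())
X=np.r_[RC[:,0],0];Z=np.array([0,0,-1.]);M=np.c_[X,np.cross(Z,X),Z]
print(env.solve_ik(W(-8,185,230),M),env.solve_ik(W(-8,185,126),M),env.solve_ik(W(-8,25,126),M))
E
```

```text
(array([ 0.03401271, -0.9379465 , -0.00408701]), array([-1.15437789e+01, -4.06053109e-03,  9.26886989e+00]), 19.7667)
(array([-0.28909827,  0.30507406, -0.19080266]), array([-5.07700171e+01, -9.04295317e-02,  2.47504489e+02]), 21.1417)
[ 1.37731701e+01  5.28572733e+00  9.51043155e+01 -2.54444375e-14
  7.96099571e+01  2.01431701e+01] [ 1.37731701e+01  9.72494600e+00  1.00495960e+02 -2.54444375e-14
  6.97790939e+01  2.01431701e+01] [-8.65365383e-01  3.72204455e+00  1.07066978e+02 -2.54444375e-14
  6.92109772e+01  5.50463462e+00]
```

View pics/w6.png

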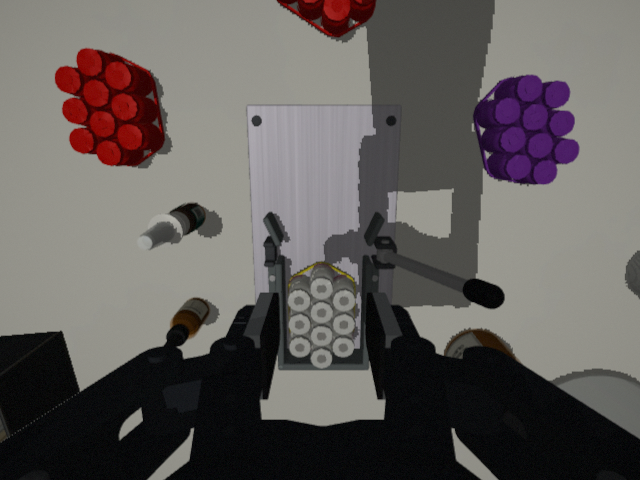

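```bash
python3 - <<'E'
from h import *
import pickle
st=pickle.load(open('st6.pkl','rb'))
for uv in [(321,271),(321,357)]:
    print((RC.T@(wonz(st,uv,.054)[:2]-TC)*1000).round(1),'expect x 20 / 97')
X=np.r_[RC[:,0],0];Z=np.array([0,0,-1.]);M=np.c_[X,np.cross(Z,X),Z]
env.move_gripper(0.0,20)
env.move_ptp(W(-8,180,230),M)
env.move_linear(W(-8,180,126),max_speed=.2);print(F())
cv2.imwrite('pics/side7.png',cv2.resize(env.read_camera('side')[130:310,270:420,::-1],None,fx=3.3,fy=3.3,interpolation=cv2.INTER_CUBIC))
E
```

```text
[ 2.2 -1.6] expect x 20 / 97
[93.8 -1.6] expect x 20 / 97
(array([-0.10656844, -0.15248113, -0.56615113]), array([ -7.30326222, 180.11634322, 127.09414549]), 23.8583)
```

View pics/side7.png

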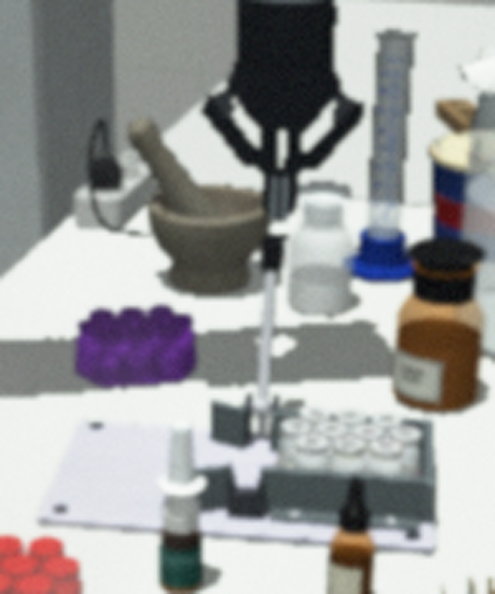

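```bash
python3 - <<'E'
from h import *
import pickle
st=pickle.load(open('st6.pkl','rb'))
for n,uv,z in [('rear',(321,289),.054),('front',(321,357),.054),('stop outer top edge',(283,369),.042),('plate near edge (-150)',(325,105),.008),('cheek front R (x0)',(282,258),.042)]:
    print(n,(RC.T@(wonz(st,uv,z)[:2]-TC)*1000).round(1))
a=cv2.imread('pics/w6.png')[235:385,240:410];cv2.imwrite('pics/w6z.png',cv2.resize(a,None,fx=4,fy=4,interpolation=cv2.INTER_CUBIC))
E
```

```text
rear [22.  -2.7]
front [95.5 -2.7]
stop outer top edge [117.  -42.9]
plate near edge (-150) [-148.6    1.1]
cheek front R (x0) [ -5.4 -40.6]
```

View pics/w6z.png

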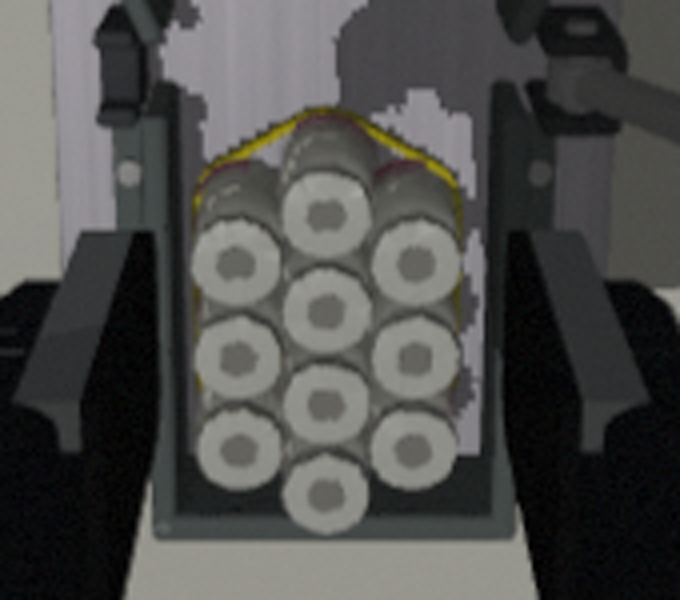

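Mean of the rear and front vials is x = 58.8 against 58.5, so the pack is home. I'll check the tip height and then push the lever.

```bash
python3 - <<'E'
from h import *
for z in (120,130,140,150): print(z,proj('side',W(-8,180,z)))
E
```

```text
120 [353.9410115  204.32518564]
130 [354.06442392 200.69870173]
140 [354.18873745 197.04573884]
150 [354.31396198 193.36600589]
```

```bash
python3 - <<'E'
from h import *
env.move_linear(W(-8,165,114),max_speed=.15)
for y in (145,125,105,85,70,60,50,42,34,26):
    env.move_linear(W(-8,y,114),max_speed=.1);f,p,c=F();print(y,f.round(1),p.round(1),c)
    if np.linalg.norm(f)>15: break
env.hold(.2)
cv2.imwrite('pics/side8.png',cv2.resize(env.read_camera('side')[130:310,270:420,::-1],None,fx=3.3,fy=3.3,interpolation=cv2.INTER_CUBIC))
print(F()[2])
E
```

```text
145 [0.4 0.2 0.3] [ -7.8 144.4 114.3] 24.5333
125 [ 0.2  0.3 -0.7] [ -8.  124.3 113.9] 24.8833
105 [ 0.3  0.9 -0.6] [ -8.1 104.2 113.8] 25.2333
85 [ 0.1  0.3 -0.3] [ -8.1  84.3 113.9] 25.5833
70 [-0.6  0.2 -0.2] [ -8.   69.5 113.9] 25.8833
60 [ 0.8  0.3 -0.7] [ -8.   59.7 113.9] 26.1333
50 [-0.3 -0.2 -0.3] [ -8.   49.7 114. ] 26.3833
42 [-0.2  0.4  0.1] [ -8.   41.7 114. ] 26.6333
34 [ 0.1  0.2 -0.4] [ -8.   33.6 114. ] 26.8833
26 [ 0.6  0.2 -0.5] [ -8.   25.6 114. ] 27.1333
27.3833
```

View pics/side8.png

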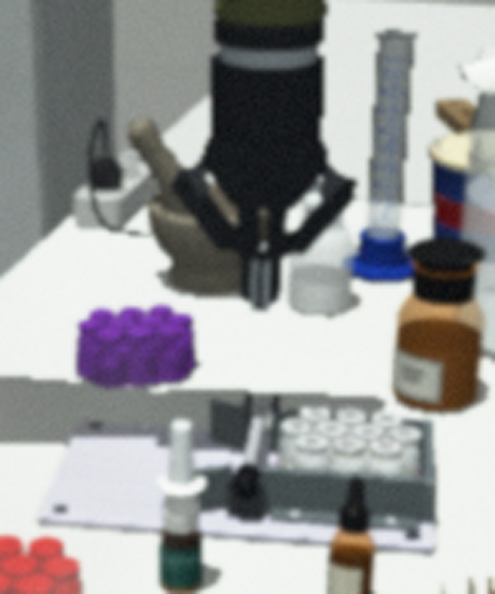

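The lever has snapped across: the knob is now at the fork, at about (250,490) in the crop. I'll retreat straight up and verify.

```bash
python3 - <<'E'
from h import *
env.move_linear(W(-8,26,230),max_speed=.2)
env.move_ptp(W(-70,0,260),ori(TH));env.hold(.3)
st=env.observe();im=env.read_camera('wrist');cv2.imwrite('pics/w9.png',im[:,:,::-1])
cv2.imwrite('pics/side9.png',env.read_camera('side')[:,:,::-1])
import pickle;pickle.dump(st,open('st9.pkl','wb'));print(F())
E
```

```text
(array([ 0.23375777, -0.27518556,  0.07091176]), array([-6.99727298e+01,  1.66137525e-02,  2.59988318e+02]), 29.95)
```

View pics/w9.png

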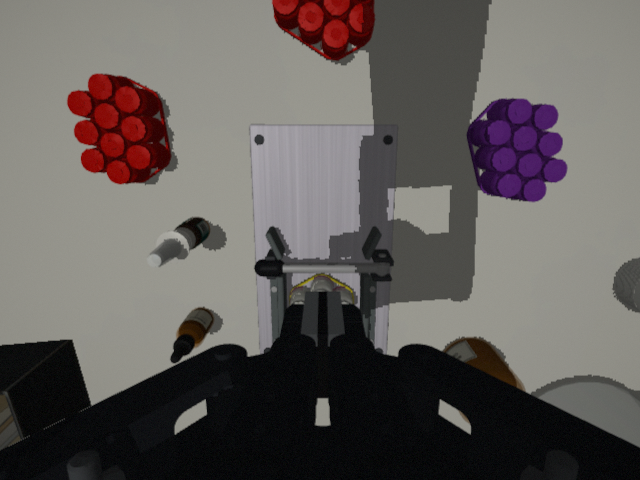

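View pics/side9.png

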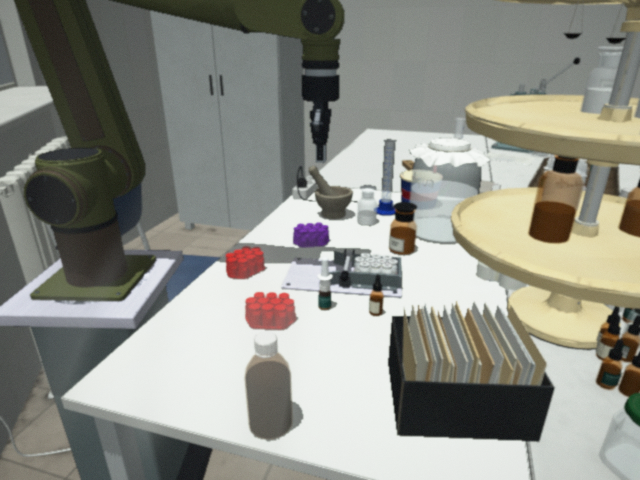

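The lever lies level across the mouth, with the bar from (380,267) to the knob at (268,268). The pack is behind it, the bottles and jars stand as before, and the arm is clear.

```bash
python3 - <<'E'
from h import *
env.sign_off(); print(env.observe()['clock'])
E
```

```text
the job is handed in; nothing more can be done
the job is handed in; nothing more can be done
```

The pack is home against the back stop and the gate lever is shut behind it. I handed the job in at about 30 s on the robot's clock.

- **Pack:** I pushed it with the fingers on either side of the end vial, pressing on the two set-back vials. It stopped hard at the predicted place, with about 11 N on the tool. The wrist view then put its centre at cradle x of about 58.8 mm (58.5 expected), and about 1–3 mm off the lane centre line.
- **Lever:** Closed fingertips pushed the knob over and it snapped shut. The last wrist picture shows it lying level across the mouth, with the knob at the fork and the pack behind it. I judged this by eye and did not measure the lever angle. The pack's position was not re-measured after the flip, because the gripper hid part of it in that view.
- **Surroundings:** The bottles, jars and look-alike packs looked unmoved in the last side and wrist pictures, and the arm was clear of everything with no contact force.

**Disagreements:**
- **Fingertips:** They were about 17 mm behind the TCP at the 34 mm opening, not 19 mm ahead as stated. I found this by touching the plate lightly (about 9 N) and corrected the heights.
- **Lane centre:** The top and wrist views differed sideways by about 2.5 mm, so I used a value between them.

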